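# Shut the marked gas cock in the science-bench service box

## Robot

A 6-joint arm with a two-finger parallel gripper is mounted at the origin on the work surface. World frame = base frame: x ahead of the robot, y to its left, z up, the work surface at z = 0. Lengths are in m, angles in rad, forces in N, time in s.
With the tool pointing down it reaches from about 0.25 to 0.725 m from the base axis. Payload 4 kg.
Tool frame: the origin (TCP) lies midway between the tips of the shut fingers; the grasp point (between the pads) lies 19 mm behind it (bot.grip_point_offset is the distance from the TCP to the grasp point, in m); z points along the fingers, y is the line along which they close (so a half turn about z gives the same grasp; the last joint's range is limited). The gripper opens to 85 mm and grips with 20 to 120 N. Pads are 22 mm wide; open, the fingers measure 114 mm over their backs; the gripper's body (76 mm by 85 mm) begins 54 mm behind the grasp point. The pads swing forward as they close: fully open they stand 13 mm farther back than shut.
Start: joints at [1.109, 0.241, 0.005, 1.335, 0, 1.571], TCP at [0.223, 0.448, 0.193] pointing down, gripper open.
Joint ranges: [-2.72, 2.72], [-1.05, 1.87], [-1.09, 1.28], [-1.99, 2.15], [-1.42, 1.44], [-3.14, 3.14]. Speed limits (rad/s): [2.79, 2.79, 3.14, 3.14, 3.14, 3.14].

## Interface

Orientations are given as a unit quaternion [x, y, z, w].
In Python, from workcell import bot gives the robot as it stands.
- The arm moves only by the tool step_arm, never from a script. Its argument "targets" is text: rows parted by semicolons, each of 7 numbers parted by spaces: the opening, from -1 (shut) to 1 (fully open), so that 0 is half open, then the shift along the world's x, y, z normalised to -1 to 1, where 1 is 0.5 m, then the turn, a rotation vector about the world's x, y, z normalised to -1 to 1, where 1 is pi/4 rad. In form: gripper x y z wx wy wz; .... A call has 1 to 10 rows; each row is the pose to reach, as a shift and turn from the pose commanded when the call began; what a row does not reach only later rows make up. A row lasts 1/12 s, in which the tool goes at most 41.7 mm and 7.16 degrees, less where a joint would pass 70% of its speed; a pose out of reach is approached as far as the arm can. A call with a number of a shift or a turn outside -1 to 1 is refused whole. A call with a gripper value outside its range is refused whole. The fingers move at their own pace and stop on an object; the grip force is fixed at half the most. Time passes only in rows, so rows that repeat a pose let the fingers close. It gives the time, the measured TCP pose, the force, the opening and the grip force at its end, in the units of the state.
- bot.get_obs(): the state, without advancing time (a new reading comes with each control period).
- bot.camera(name): name is "scene" or "top"; returns the picture (384x512x3 uint8, red, green, blue); there is no depth.
- bot.camera_info(name): a dict with "vertical_fov" (degrees; the focal length in pixels is half the picture's height over the tangent of half this angle, whatever the lens; pixels are square), "cx", "cy" (the principal point, pixels), "pose" (4x4, takes a point from camera to world coordinates). Camera axes: x right, y up, looking along -z (the intrinsics and any distortion apply to the point x, -y, -z); pixel columns grow to the right and rows downward; lengths in m; the calibration is good to about 2 mm. A picture is of the moment at which its call begins. camera_info takes no time and is no camera call.
- bot.job_done(): hands the job in; it is judged then, once.
The state is a dict: "clock": time; "joint_pos": joint angles; "joint_vel": joint speeds; "tau": joint torques, N m; "eef_pos": TCP position; "tool_rot": TCP orientation; "ft_force": force on the tool from outside, world axes, zero at the start; "ft_torque": the same for the moment, N m; "grip_width": finger opening in m; "grasp_force": force on a finger pad.
Only numpy, scipy, OpenCV 4.12 (cv2) and the standard library are available. Lean on these libraries where they do the work, as an engineer would, in place of code of your own. Each camera call takes 0.05 s, during which the arm holds its last target. There are 200 camera calls.

## Task

Lesson over: slide the cover of the bench service box all the way aside, over to the box's other end, to uncover the two gas cocks, then push the handle of the marked cock (the one with the flat round disc on its pivot) shut, clockwise until it comes to its stop, square across its pipe. Use only pushes of the fingertips: the cover is slid in its guides, never lifted out, and the other cock stays as it is, as does everything else on the bench. Leave the cover open and finish clear of everything.

Things in the scene. Friction and masses are not known exactly. Their poses are not given: they have to be found in the camera images.
- service_box: Fixed grey metal box, 180 (x) by 460 (y) by 117 mm high. Origin: centre of its underside; y along its length, z up, -x is the front, with white socket plates and two brass hose nozzles 54 mm long. Turned up to 15 degrees. Its +y half is the open-topped cock compartment, its -y half a closed deck. The cover runs along y between the 4 mm walls, whose lips rise 12 mm above its ledges; the end walls are its stops.
- compartment (a point): Centre of the cock compartment's opening, at the height of the cover's ledges (105 mm), box y +114. Axes as the box's. Opening 144 mm in x, 224 in y; inside walls at box x -86 and 86, y 2 and 226 mm. Inside, a copper pipe lies along the back (box x 52) and a brass pipe runs forward from it under each cock; apart from the stems (20 mm thick) and levers all is lower than 63 mm above the bench.
- cover: Loose flat aluminium cover, 169 (x) by 222 (y) by 6 mm, 0.35 to 0.7 kg. Origin: centre of its underside, 105 mm above the bench; axes as the box's. Starts over the cock compartment (its centre at box y +100 to +114 mm) and slides towards box -y, over the deck, till it meets the end wall. A push of 2 to 5 N on its bar moves it; 1.5 mm play either side; no catch.
- cover_bar (a point): Middle of the top of the cover's black bar pull, 133 mm above the bench, over the cover's centre. The bar lies across the cover: 100 mm long in x, 14 mm wide in y, upright faces, 22 mm high above the cover's top face. Axes as the cover's.
- deck (a point): Where the cover's origin comes to lie when it is slid fully aside, at its stop: box y -115 mm, 105 mm above the bench. Axes as the box's.
- marked_handle (a joint): Angle (rad) of the marked cock's lever. 0 = open, in line with its pipe, pointing to the box's front (-x); grows clockwise seen from above; 1.571 = shut, at the stop, pointing along box +y. Starts at 0 to 0.35, turns against 0.18 N m of friction, stays where left. Flat steel bar 14 mm wide, 8 thick, 84 to 92 mm above the bench, round end 61 mm from the pivot.
- marked_pivot (a point): On the pivot axis of the marked cock, at the height of the lever's top face (92 mm above the bench), under the middle of its mark: a flat round steel disc 38 mm across and 3 mm thick lying on the lever and turning with it. In the box's frame x is +20 mm and y is +65 or +147 mm: the two cocks may be in either place. Axes as the box's.
- marked_tip (a point): Outer end of the marked cock's lever, 61 mm from the pivot axis, at the lever's mid height (88 mm above the bench).
- plain_handle (a joint): Angle of the other cock's lever: the same as the marked one in every way and also open at the start (0 to 0.35), but without a disc: only a 22 mm hub. Not to be turned.
- plain_pivot (a point): On the pivot axis of the plain cock, 92 mm above the bench; 82 mm along box y from the marked one.
- plain_tip (a point): Outer end of the plain cock's lever, 61 mm from its pivot axis, 88 mm above the bench.
- burner: Loose steel gas burner, 140 mm high on a 76 mm round foot, tube 18 mm across; beyond the box's +y end. Origin: centre of the foot's underside. Bystander.
- beaker: Loose glass beaker, 58 mm across, 75 mm high; in front of the box. Origin: centre of its underside. Bystander.
- eraser: Loose white eraser 18 by 45 by 12 mm; in front of the box. Origin: centre of its underside. Bystander.
- pen: Loose black mechanical pencil with a blue sleeve, 120 mm long, 10 mm thick, lying in front of the box. Origin: under its middle. Bystander.
- books: Loose stack of a blue folder and papers, 310 by 225 by 26 mm, right of the box. Origin: centre of its underside. Bystander.
- pencil_case: Loose grey pencil case 200 by 85 by 50 mm, lying on the books. Origin: centre of its underside. Bystander.
- wash_bottle: Loose clear bottle with white cap, 64 mm across, 135 mm high; beyond the box's +y end, behind the burner. Origin: centre of its underside. Bystander.

How it is judged:
By the outcome, as a careful person would: the job done as asked, in the order asked, and still so for the second after the job is handed in, with the robot touching nothing.
It also fails if it takes over 48 s, if anything falls off the work surface, if the arm or the gripper's body presses on something with over 40 N, if the wrist force passes 120 N, or if a joint passes its speed limit or range.

## Working session

There is one attempt and no reset: what is moved stays moved. The work goes in short steps, Python scripts to look and compute and a tool call to move; the robot and the scene stay as the last step left them, time stands still between calls to the robot, and variables do not carry over. Pictures are saved under pics/ and viewed, at most 10 in all, crops included, and the job is handed in when it is done.

Besides the shell and the picture viewer there is one more tool, called after "Request:" as name(argument=value, ...) on one line, values as JSON. step_arm: Moves the arm, as the interface text tells. Scaled input: -1 to 1 covers 0.5 m each way for a shift and pi/4 rad each way for a turn. Its arguments: {"type":"object","properties":{"targets":{"type":"string"}},"required":["targets"]}

```bash
mkdir -p pics; cat > h.py <<'E'
import numpy as np, cv2
from workcell import bot
def snap(n,f):
    im=bot.camera(n); cv2.imwrite('pics/'+f,im[:,:,::-1]); return im
def K(n):
    i=bot.camera_info(n); f=192/np.tan(np.radians(i['vertical_fov'])/2)
    return f,i
def ray(n,u,v,z):
    f,i=K(n); P=np.array(i['pose']); d=P[:3,:3]@np.array([(u-i['cx'])/f,-(v-i['cy'])/f,-1]); o=P[:3,3]
    return o+d*(z-o[2])/d[2]
def proj(n,p):
    f,i=K(n); P=np.array(i['pose']); c=P[:3,:3].T@(np.array(p)-P[:3,3])
    return [i['cx']+f*c[0]/-c[2], i['cy']-f*c[1]/-c[2]]
E
python3 - <<'E'
from h import *
for n in('scene','top'):
    snap(n,n+'0.png'); print(bot.camera_info(n))
o=bot.get_obs();print(o)
a=cv2.imread('pics/top0.png');cv2.imwrite('pics/top0b.png',cv2.resize(a,(800,600)))
a=cv2.imread('pics/scene0.png');cv2.imwrite('pics/scene0b.png',cv2.resize(a,(800,600)))
E
```

```text
{'vertical_fov': 52.97513941128705, 'cx': 256.84394031264287, 'cy': 189.72106243618052, 'pose': array([[ 0.44845825, -0.5899547 ,  0.6714452 ,  1.35425131],
       [ 0.89376746,  0.30276525, -0.33092739, -0.53127356],
       [-0.00805811,  0.74852299,  0.66305988,  0.93371609],
       [ 0.        ,  0.        ,  0.        ,  1.        ]])}
{'vertical_fov': 54.08581603085789, 'cx': 258.7447019127762, 'cy': 189.42606859346853, 'pose': array([[ 0.01965171,  0.98104399, -0.19278613,  0.30995922],
       [-0.99963626,  0.02284184,  0.01433863, -0.11822195],
       [ 0.01847042,  0.19243423,  0.98113603,  1.15903928],
       [ 0.        ,  0.        ,  0.        ,  1.        ]])}
{'clock': 0.1, 'joint_pos': array([1.10902033e+00, 2.41302937e-01, 3.91188824e-03, 1.33516654e+00,
       1.64000070e-05, 1.57080118e+00]), 'joint_vel': array([-0.00012688, -0.00202851,  0.00290915, -0.00121675,  0.0010967 ,
       -0.00035125]), 'tau': array([-3.62307246e-04, -3.73138154e+01,  2.53010076e+01,  1.08461111e-02,
       -5.29921374e-05,  1.61102150e-06]), 'eef_pos': array([0.22249968, 0.44710195, 0.19183955]), 'tool_rot': array([ 2.28844330e-01,  9.73462633e-01, -8.55385535e-04, -2.09505570e-04]), 'ft_force': array([-0.72902398,  0.45347232,  0.13718949]), 'ft_torque': array([-0.01500293, -0.02282692,  0.0352158 ]), 'grasp_force': 0.0, 'grip_width': 0.08535681698486342}
```

View pics/top0b.png

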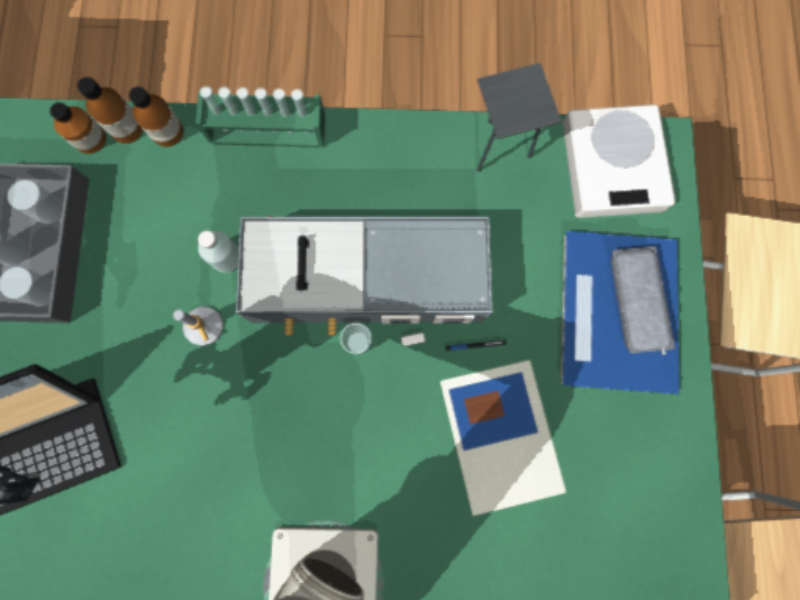

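View pics/scene0b.png

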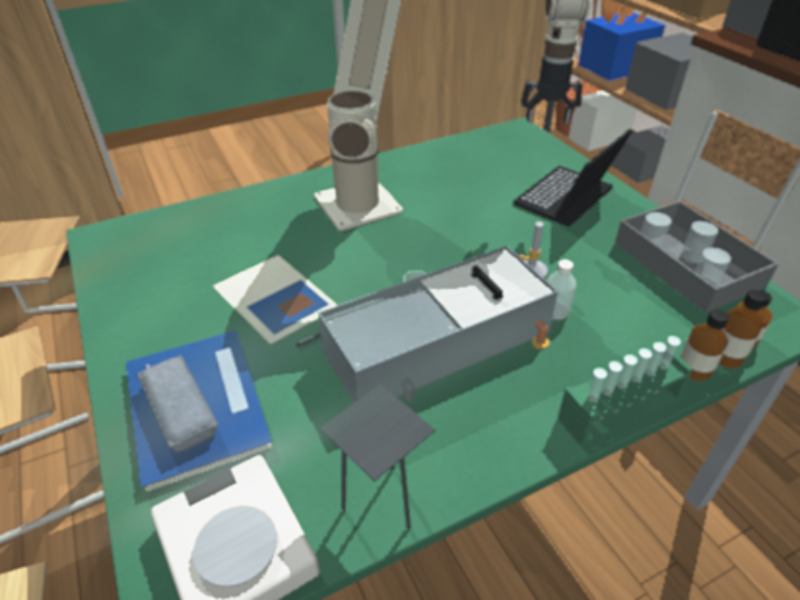

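The top view shows the box rim with corners at about (240,218), (489,218), (491,312), (238,312) in the 800 px picture. The bar runs from (304,238) to (300,289), and the burner and bottle stand just past the left (+y) end.

```bash
python3 - <<'E'
from h import *
s=512/800
C=[ray('top',u*s,v*s,.117)[:2] for u,v in[(240,218),(489,218),(491,312),(238,312)]]
print(np.round(C,4)); C=np.array(C)
print('len',np.linalg.norm(C[0]-C[1]),np.linalg.norm(C[3]-C[2]),'wid',np.linalg.norm(C[0]-C[3]),np.linalg.norm(C[1]-C[2]))
im=cv2.imread('pics/top0.png')
g=im.max(axis=2); m=np.zeros(g.shape,np.uint8); r=(slice(145,195),slice(180,210)); m[r]=(g[r]<75)*255
pts=np.argwhere(m)[:,::-1]; W=np.array([ray('top',u,v,.133)[:2] for u,v in pts])
rr=cv2.minAreaRect(W.astype(np.float32)*1000); print('bar',len(W),rr, W.mean(0))
c=C.mean(0); d=(C[0]+C[3]-C[1]-C[2]); yaw=np.arctan2(-d[0],d[1]); print('centre',c,'yaw',np.degrees(yaw))
for n,p in [('burner',(202,326)),('foot top',(202,326)),('bottlecap',(207,240)),('noz',(289,326)),('noz2',(332,326))]:
  print(n,ray('top',p[0]*s,p[1]*s,.02),ray('top',p[0]*s,p[1]*s,.135))
# scene check
S=[(320,312),(507,250),(555,292),(349,362)]
print(np.round([ray('scene',u*s,v*s,.117)[:2] for u,v in S],4))
print('bar scene',[np.round(ray('scene',u*s,v*s,.133),4) for u,v in [(475,267),(500,297)]])
E
```

```text
[[ 0.6543  0.1726]
 [ 0.6662 -0.2881]
 [ 0.4889 -0.2903]
 [ 0.4786  0.1633]]
len 0.46090147946792154 0.45372254954054503 wid 0.1759214949500715 0.1772952232918711
bar 182 ((568.91162109375, 50.879150390625), (98.2396240234375, 17.269941329956055), 0.9639750123023987) [0.56745056 0.05195666]
centre [ 0.57200316 -0.06064461] yaw 1.3944475645230034
burner [0.46517717 0.25704353 0.02      ] [0.44950601 0.21915587 0.135     ]
foot top [0.46517717 0.25704353 0.02      ] [0.44950601 0.21915587 0.135     ]
bottlecap [0.63866078 0.26194177 0.02      ] [0.60547433 0.22355958 0.135     ]
noz [0.46893556 0.08860075 0.02      ] [0.45288495 0.06771946 0.135     ]
noz2 [0.4708008  0.00500495 0.02      ] [ 0.45456187 -0.00743631  0.135     ]
[[ 0.495  -0.2887]
 [ 0.4951  0.1568]
 [ 0.6592  0.1637]
 [ 0.6448 -0.2894]]
bar scene [array([0.5306, 0.0495, 0.133 ]), array([0.635 , 0.0432, 0.133 ])]
```

Request:
step_arm(targets="-1 0.15 -0.15 0.04 0 0 -0.5; -1 0.3 -0.3 0.04 0 0 -0.9; -1 0.4 -0.4 0.04 0 0 -0.9; -1 0.4 -0.4 0.04 0 0 -0.9; -1 0.4 -0.4 0.04 0 0 -0.9; -1 0.4 -0.4 0.04 0 0 -0.9; -1 0.4 -0.4 0.04 0 0 -0.9; -1 0.4 -0.4 0.04 0 0 -0.9; -1 0.4 -0.4 0.04 0 0 -0.9; -1 0.4 -0.4 0.04 0 0 -0.9")

```text
clock: 0.93
eef_pos: [0.4223, 0.2475, 0.2121]
tool_rot: [0.552, 0.834, -0.0, -0.001]
ft_force: [-0.0, 0.4, -0.3]
grip_width: 0.0
grasp_force: 0.0
```

Request:
step_arm(targets="-1 0.15 -0.16 0 0 0 -0.24; -1 0.294 -0.315 0 0 0 -0.48; -1 0.294 -0.315 0 0 0 -0.48; -1 0.294 -0.315 0 0 0 -0.48; -1 0.294 -0.315 0 0 0 -0.48; -1 0.294 -0.315 0 0 0 -0.48; -1 0.294 -0.315 -0.08 0 0 -0.48; -1 0.294 -0.315 -0.11 0 0 -0.48; -1 0.294 -0.315 -0.11 0 0 -0.48")

```text
clock: 1.68
eef_pos: [0.5658, 0.0911, 0.1527]
tool_rot: [0.697, 0.717, -0.004, -0.003]
ft_force: [-1.0, -0.2, -0.4]
grip_width: 0.0
grasp_force: 0.0
```

```bash
python3 - <<'E'
from h import *
a=snap('top','top1.png')[120:220,120:340,::-1]; b=snap('scene','s1.png')[130:240,190:380,::-1]
cv2.imwrite('pics/c1.png',np.vstack([cv2.resize(a,(640,290)),cv2.resize(b,(518,300)).copy()if 0 else cv2.copyMakeBorder(cv2.resize(b,(518,300)),0,0,0,122,0)]))
E
```

```text
(no output)
```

View pics/c1.png

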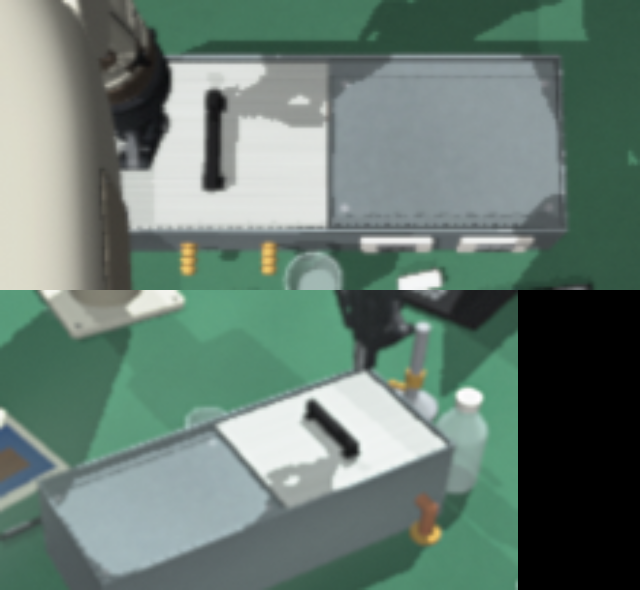

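The gripper shows at the box's +y front corner, not at the bar, so this picture was probably taken mid-move. I'll take it again.

```bash
python3 - <<'E'
from h import *
o=bot.get_obs(); print(o['clock'],o['eef_pos'])
a=snap('top','top2.png')[120:220,120:340,::-1]; b=snap('scene','s2.png')[110:240,190:380,::-1]
p=bot.get_obs()['eef_pos'];print(p,proj('top',p),proj('scene',p))
cv2.imwrite('pics/c2.png',np.vstack([cv2.resize(a,(640,290)),cv2.copyMakeBorder(cv2.resize(b,(438,300)),0,0,0,202,0)]))
E
```

```text
1.7833 [0.56870539 0.09164415 0.15732089]
[0.57045152 0.09153692 0.15940523] [np.float64(177.14264511166033), np.float64(164.55258462178966)] [np.float64(322.221540200543), np.float64(167.64388062208752)]
```

View pics/c2.png

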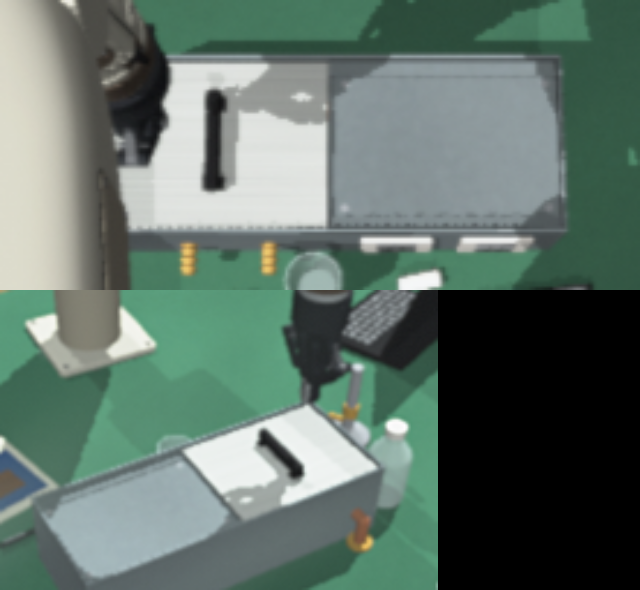

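```bash
python3 - <<'E'
from h import *
p=np.array([0.5704,0.0915,0.159])
def mark(im,n,P,x0,y0,w,h,s):
    c=cv2.resize(im[y0:y0+h,x0:x0+w],None,fx=s,fy=s,interpolation=cv2.INTER_CUBIC)
    for q in P:
        u,v=proj(n,q); cv2.drawMarker(c,(int((u-x0+.5)*s),int((v-y0+.5)*s)),(0,0,255),0,9,1)
    return c
y=np.radians(1.4);R=np.array([[np.cos(y),-np.sin(y)],[np.sin(y),np.cos(y)]])
cor=[np.r_[np.array([.572,-.061])+R@np.array([a*.09,b*.23]),.117] for a in(-1,1)for b in(-1,1)]
t=mark(cv2.imread('pics/top2.png'),'top',[p]+cor,130,120,200,100,3.2)
s=mark(cv2.imread('pics/s2.png'),'scene',[p]+cor,190,120,200,120,2.6)
W=max(t.shape[1],s.shape[1]); f=lambda a:cv2.copyMakeBorder(a,0,0,0,W-a.shape[1],0)
im=np.vstack([f(t),f(s)])[:600];cv2.imwrite('pics/m.png',im);print(im.shape)
print(proj('top',[0,0,0]),proj('scene',[0,0,0]))
E
```

```text
(600, 640, 3)
[np.float64(207.8086678086824), np.float64(372.789088239491)] [np.float64(228.5908685801033), np.float64(130.73751504461046)]
```

View pics/m.png

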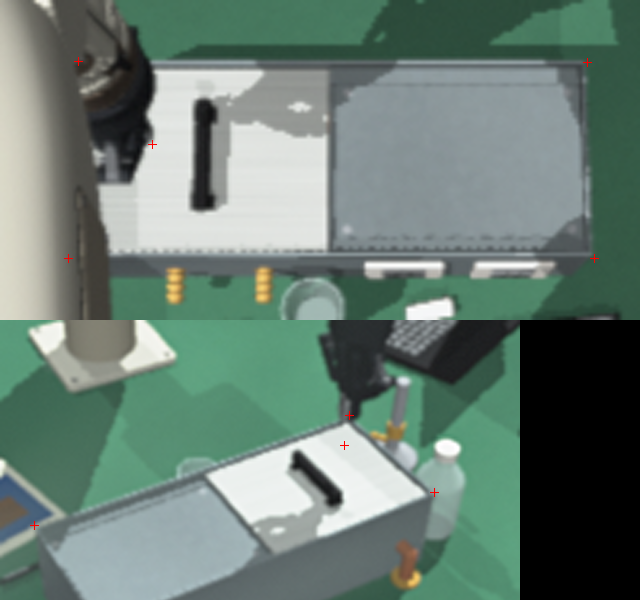

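The base and the box corners line up with my marks in both views. The visible fingertips do not line up with the reported TCP: about (115,180) against the mark at (152,144) in the top crop, and (348,410) against (344,445) in the scene crop. I'll triangulate the tip.

```bash
python3 - <<'E'
from h import *
from scipy.optimize import least_squares as L
def tri(a,b):
    r=L(lambda p:np.r_[np.array(proj('top',p))-a,np.array(proj('scene',p))-b],[.5,.1,.15]); return r.x,r.fun
print(tri((165.4,175.8),(323.3,154)))
for z in(.15,.17,.19,.21,.25): print(z,ray('top',165.4,175.8,z)[:2],ray('scene',323.3,154,z)[:2])
o=bot.get_obs(); print(o['clock'],o['eef_pos'],o['joint_pos'],o['joint_vel'],o['tool_rot'],o['ft_force'])
E
```

```text
(array([0.53353551, 0.1167335 , 0.18105523]), array([-0.20574965, -0.11530692, -0.28466381,  0.07374862]))
0.15 [0.54032453 0.12361128] [0.49976273 0.14457237]
0.17 [0.53575849 0.11881794] [0.52156881 0.12732515]
0.19 [0.53119246 0.11402461] [0.54337488 0.11007794]
0.21 [0.52662643 0.10923127] [0.56518096 0.09283073]
0.25 [0.51749436 0.0996446 ] [0.60879311 0.0583363 ]
1.8833 [0.57045152 0.09153692 0.15940523] [1.59040942e-01 4.07816102e-01 1.53989914e-01 1.31418531e+00
 1.12579956e-04 1.70272918e+00] [-0.00742084 -0.00819079  0.01188278 -0.00342767 -0.00174403 -0.00234752] [0.69745723 0.71662505 0.00115054 0.00078629] [0.50394048 0.0134192  0.68673847]
```

```bash
python3 - <<'E'
from h import *
a=snap('top','top3.png');b=snap('scene','s3.png')
A=cv2.imread('pics/top2.png')[:,:,::-1];B=cv2.imread('pics/s2.png')[:,:,::-1];A1=cv2.imread('pics/top1.png')[:,:,::-1]
for x,y in((A1,A),(a,A),(b,B)):
    d=cv2.absdiff(x,y).max(2)>40; print(d.sum(), np.argwhere(d).min(0) if d.any() else '',np.argwhere(d).max(0) if d.any() else '')
t=cv2.resize(a[120:220,130:330,::-1],None,fx=3,fy=3,interpolation=cv2.INTER_CUBIC);s=cv2.resize(b[100:200,250:390,::-1],None,fx=3,fy=3,interpolation=cv2.INTER_CUBIC)
cv2.imwrite('pics/m3.png',np.vstack([t,cv2.copyMakeBorder(s,0,0,0,180,0)]))
E
```

```text
1445 [60  0] [383 370]
150 [65 23] [346 367]
4 [  6 310] [191 344]
```

View pics/m3.png

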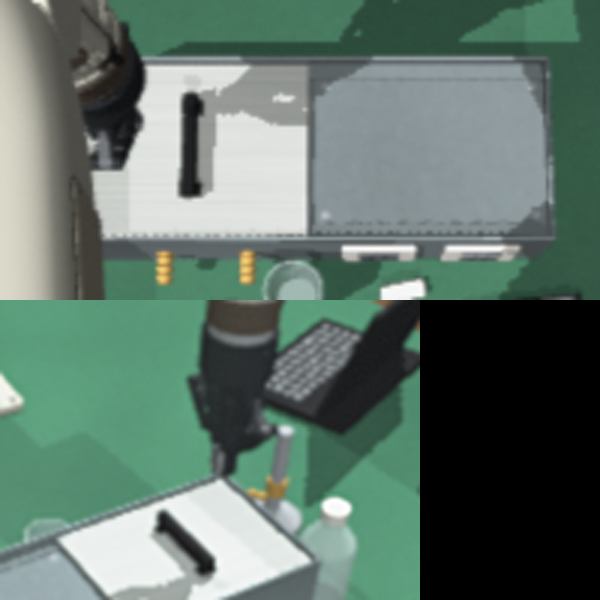

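The arm has settled, so the offset is real. The start picture, with the fingers open near (353,65) in the scene view, gives a second check. I'll compare both.

```bash
python3 - <<'E'
from h import *
for z in(.18,.192,.25,.3): print(z,proj('scene',[.2225,.447,z]),proj('top',[.2225,.447,z]))
p=[.5704,.0915]
for z in(.11,.159,.178,.232,.3,.4): print(z,np.round(proj('scene',p+[z])),np.round(proj('top',p+[z])))
a=cv2.imread('pics/scene0.png')[0:120,310:420]
b=cv2.imread('pics/top0.png')[260:384,0:110]
cv2.imwrite('pics/st.png',np.hstack([cv2.resize(a,None,fx=3.5,fy=3.5),cv2.resize(b,(385,420))]))
E
```

```text
0.18 [np.float64(347.57943667798156), np.float64(92.4602208624758)] [np.float64(23.640668810967753), np.float64(294.46832433956394)]
0.192 [np.float64(348.0140425029161), np.float64(89.77224779974297)] [np.float64(20.734660644109113), np.float64(294.8668578936583)]
0.25 [np.float64(350.17807126524224), np.float64(76.38804840253448)] [np.float64(5.576226706871438), np.float64(296.94570427145146)]
0.3 [np.float64(352.13244754985556), np.float64(64.30051872371335)] [np.float64(-9.184422460044516), np.float64(298.9699979538707)]
0.11 [321. 179.] [181. 169.]
0.159 [322. 168.] [177. 165.]
0.178 [323. 163.] [176. 163.]
0.232 [325. 149.] [172. 157.]
0.3 [327. 131.] [166. 149.]
0.4 [331. 101.] [155. 135.]
```

View pics/st.png

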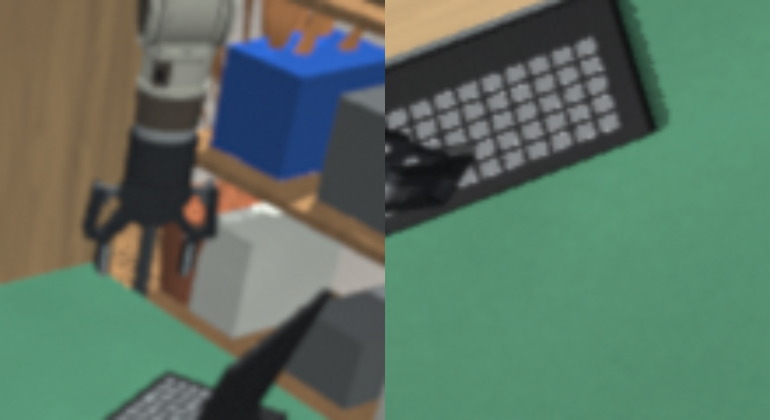

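Request:
step_arm(targets="-1 0 0 -0.02 0 0 0; -1 0 0 -0.04 0 0 0; -1 0 0 -0.06 0 0 0; -1 0 0 -0.072 0 0 0; -1 0 0 -0.072 0 0 0; -1 0 0 -0.072 0 0 0")

```text
clock: 2.48
eef_pos: [0.5691, 0.0899, 0.1206]
tool_rot: [0.698, 0.716, -0.001, -0.001]
ft_force: [-0.2, -0.4, 0.8]
grip_width: -0.0001
grasp_force: 0.0
```

```bash
python3 - <<'E'
from h import *
a=snap('top','top4.png');b=snap('scene','s4.png')
p=list(bot.get_obs()['eef_pos']);print(p)
def mk(im,n,x0,y0,w,h,s):
    c=cv2.resize(im[y0:y0+h,x0:x0+w,::-1],None,fx=s,fy=s,interpolation=cv2.INTER_CUBIC)
    for z in (0,.073,.15):
        u,v=proj(n,[p[0],p[1],p[2]+z]);cv2.drawMarker(c,(int((u-x0+.5)*s),int((v-y0+.5)*s)),(0,0,255),0,13,1)
    return c
cv2.imwrite('pics/m4.png',np.hstack([mk(a,'top',140,130,75,75,5.3),mk(b,'scene',280,110,75,75,5.3)]))
E
```

```text
[np.float64(0.5699811225911201), np.float64(0.09011093185499294), np.float64(0.12172032314620945)]
```

View pics/m4.png

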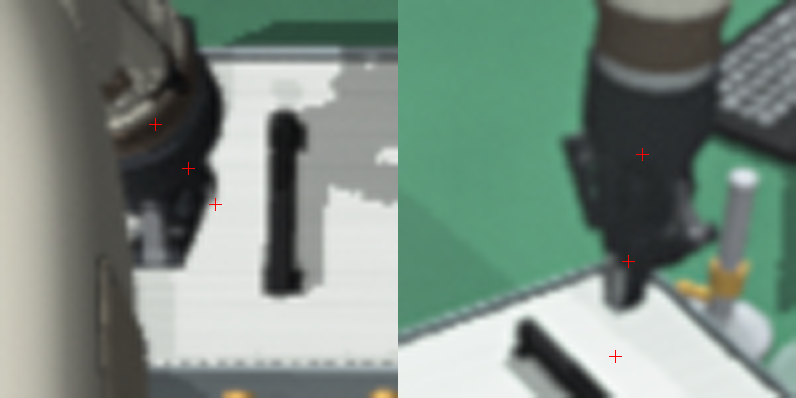

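The scene view shows the fingertip at (625,308), where the reported TCP projects to (615,356). The tip may therefore be about 35 mm higher than reported. I'll settle it with a gentle contact test against the bar.

Request:
step_arm(targets="-1 0 -0.01 0 0 0 0; -1 0 -0.02 0 0 0 0; -1 0 -0.03 0 0 0 0; -1 0 -0.036 0 0 0 0; -1 0 -0.042 0 0 0 0; -1 0 -0.048 0 0 0 0; -1 0 -0.054 0 0 0 0; -1 0 -0.06 0 0 0 0; -1 0 -0.06 0 0 0 0")

```text
clock: 3.33
eef_pos: [0.5698, 0.0595, 0.1216]
tool_rot: [0.698, 0.716, -0.0, 0.0]
ft_force: [0.0, 0.5, 0.5]
grip_width: 0.0003
grasp_force: 0.0
```

```bash
python3 - <<'E'
from h import *
a=snap('top','top5.png')
o=bot.get_obs();print(o['clock'],o['eef_pos'],o['ft_force'])
g=a.max(axis=2);r=np.zeros(g.shape,bool);r[148:190,184:206]=g[148:190,184:206]<75
print(r.sum(),np.argwhere(r).mean(0)); g=cv2.imread('pics/top4.png').max(axis=2);r=np.zeros(g.shape,bool);r[148:190,184:206]=g[148:190,184:206]<75
print(r.sum(),np.argwhere(r).mean(0))
E
```

```text
3.3833 [0.56978503 0.05985038 0.12163182] [ 0.0354271  -0.35027372 -0.30832393]
391 [164.17391304 189.93350384]
180 [167.82777778 193.20555556]
```

```bash
python3 - <<'E'
from h import *
a=cv2.imread('pics/top5.png')[:,:,::-1];b=snap('scene','s5.png')
p=list(bot.get_obs()['eef_pos'])
def mk(im,n,x0,y0,w,h,s):
    c=cv2.resize(im[y0:y0+h,x0:x0+w,::-1],None,fx=s,fy=s,interpolation=cv2.INTER_CUBIC)
    for z in (0,.037,.073):
        u,v=proj(n,[p[0],p[1],p[2]+z]);cv2.drawMarker(c,(int((u-x0+.5)*s),int((v-y0+.5)*s)),(0,0,255),0,13,1)
    return c
cv2.imwrite('pics/m5.png',np.hstack([mk(a,'top',150,130,75,75,5.3),mk(b,'scene',280,120,75,75,5.3)]))
E
```

```text
(no output)
```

View pics/m5.png

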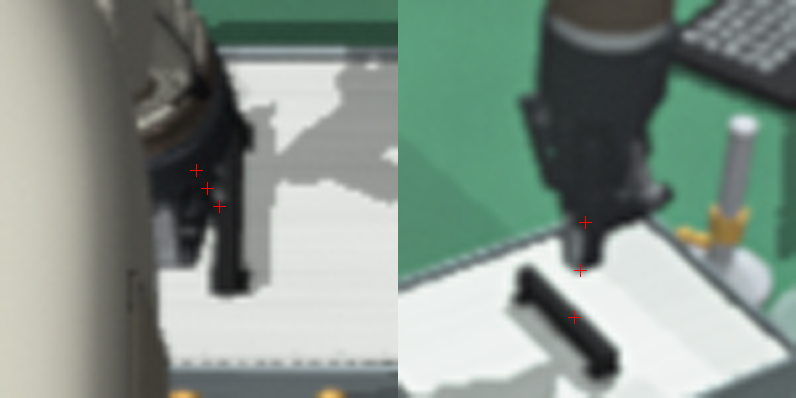

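The tip sits on the tool axis near the +37 mm mark, and the bar has not moved and there is no contact force. So the real fingertip is about 36 mm above the reported TCP. I'll back off in +y, then descend gently while watching the force.

Request:
step_arm(targets="-1 0 0.03 0 0 0 0; -1 0 0.06 0 0 0 0; -1 0 0.06 0 0 0 0; -1 0 0.06 -0.006 0 0 0; -1 0 0.06 -0.012 0 0 0; -1 0 0.06 -0.018 0 0 0; -1 0 0.06 -0.024 0 0 0; -1 0 0.06 -0.028 0 0 0; -1 0 0.06 -0.028 0 0 0")

```text
clock: 4.18
eef_pos: [0.5693, 0.0896, 0.1068]
tool_rot: [0.698, 0.716, -0.001, -0.0]
ft_force: [-0.3, 0.3, 0.5]
grip_width: -0.0004
grasp_force: 0.0
```

Request:
step_arm(targets="-1 0 0 -0.01 0 0 0; -1 0 0 -0.02 0 0 0; -1 0 0 -0.03 0 0 0; -1 0 0 -0.036 0 0 0; -1 0 0 -0.036 0 0 0")

```text
clock: 4.6
eef_pos: [0.569, 0.09, 0.0884]
tool_rot: [0.698, 0.716, -0.001, -0.001]
ft_force: [-0.8, 0.1, 0.4]
grip_width: 0.0002
grasp_force: 0.0
```

Request:
step_arm(targets="-1 0 0 -0.004 0 0 0; -1 0 0 -0.008 0 0 0; -1 0 0 -0.012 0 0 0; -1 0 0 -0.012 0 0 0")

```text
clock: 4.93
eef_pos: [0.5696, 0.0901, 0.0832]
tool_rot: [0.698, 0.716, -0.0, -0.0]
ft_force: [-0.3, 0.3, 0.3]
grip_width: 0.0001
grasp_force: 0.0
```

Request:
step_arm(targets="-1 0 0 -0.002 0 0 0; -1 0 0 -0.004 0 0 0; -1 0 0 -0.004 0 0 0")

```text
clock: 5.18
eef_pos: [0.5697, 0.0901, 0.0815]
tool_rot: [0.698, 0.716, -0.0, -0.0]
ft_force: [0.4, 0.2, -0.1]
grip_width: 0.0001
grasp_force: 0.0
```

Request:
step_arm(targets="-1 0 0 -0.002 0 0 0; -1 0 0 -0.004 0 0 0; -1 0 0 -0.004 0 0 0")

```text
clock: 5.43
eef_pos: [0.5697, 0.0901, 0.0794]
tool_rot: [0.698, 0.716, -0.0, -0.0]
ft_force: [-0.2, -0.3, 0.2]
grip_width: 0.0002
grasp_force: 0.0
```

Request:
step_arm(targets="-1 0 0 -0.002 0 0 0; -1 0 0 -0.004 0 0 0; -1 0 0 -0.004 0 0 0")

```text
clock: 5.68
eef_pos: [0.5696, 0.0901, 0.0773]
tool_rot: [0.698, 0.716, -0.0, -0.0]
ft_force: [-0.0, 0.7, -0.2]
grip_width: -0.0001
grasp_force: 0.0
```

Request:
step_arm(targets="-1 0 0 -0.002 0 0 0; -1 0 0 -0.004 0 0 0; -1 0 0 -0.004 0 0 0")

```text
clock: 5.93
eef_pos: [0.5696, 0.0901, 0.0753]
tool_rot: [0.698, 0.716, -0.0, -0.0]
ft_force: [0.6, 0.2, 0.9]
grip_width: -0.0001
grasp_force: 0.0
```

Request:
step_arm(targets="-1 0 0 -0.002 0 0 0; -1 0 0 -0.003 0 0 0; -1 0 0 -0.003 0 0 0")

```text
clock: 6.18
eef_pos: [0.5697, 0.0901, 0.0739]
tool_rot: [0.698, 0.716, -0.0, -0.0]
ft_force: [-0.2, 0.4, -0.5]
grip_width: -0.0001
grasp_force: 0.0
```

Request:
step_arm(targets="-1 0 0 -0.002 0 0 0; -1 0 0 -0.003 0 0 0; -1 0 0 -0.003 0 0 0")

```text
clock: 6.43
eef_pos: [0.5697, 0.0901, 0.0725]
tool_rot: [0.698, 0.716, -0.0, -0.0]
ft_force: [-1.0, 0.4, 0.5]
grip_width: 0.0002
grasp_force: 0.0
```

Request:
step_arm(targets="-1 0 -0.01 0 0 0 0; -1 0 -0.02 0 0 0 0; -1 0 -0.03 0 0 0 0; -1 0 -0.036 0 0 0 0; -1 0 -0.042 0 0 0 0; -1 0 -0.048 0 0 0 0; -1 0 -0.054 0 0 0 0; -1 0 -0.06 0 0 0 0")

```text
clock: 7.1
eef_pos: [0.5699, 0.0603, 0.0727]
tool_rot: [0.698, 0.716, 0.0, -0.0]
ft_force: [-0.2, 2.8, -0.4]
grip_width: -0.0004
grasp_force: 1.2
```

```bash
python3 - <<'E'
from h import *
a=snap('top','top6.png');b=snap('scene','s6.png')
o=bot.get_obs();print(o['clock'],o['eef_pos'],o['ft_force'])
A=cv2.imread('pics/top5.png')[:,:,::-1]
# cover's -y edge: bright->grey step along row, both pics
for n,im in(('5',A),('6',a)):
    row=im[185:190].mean((0,2)); print(n,np.round(row[180:250:2]).astype(int))
def mk(im,n,x0,y0,w,h,s):
    p=list(o['eef_pos']);c=cv2.resize(im[y0:y0+h,x0:x0+w,::-1],None,fx=s,fy=s,interpolation=cv2.INTER_CUBIC)
    for z in (0,.037,.073):
        u,v=proj(n,[p[0],p[1],p[2]+z]);cv2.drawMarker(c,(int((u-x0+.5)*s),int((v-y0+.5)*s)),(0,0,255),0,13,1)
    return c
cv2.imwrite('pics/m6.png',np.hstack([mk(a,'top',150,130,75,75,5.3),mk(b,'scene',280,120,75,75,5.3)]))
E
```

```text
7.2 [0.56977916 0.05954236 0.07260379] [0.61121598 0.56076186 0.55282226]
5 [199 225 225 225 224 203 186 195 203 221 224 224 224 224 224 225 225 225
 225 225 226 226 226 226 226 227 155 115 146 147 147 146 146 145 145]
6 [ 63  88 217 226 226 227 225 195 187 197 206 225 226 226 226 226 226 227
 227 227 227 227 227 228 228 228 228 228 160 136 149 148 149 147 147]
```

The push works: 2.8 N, and the cover's edge moved about 4 px (10 mm). So x and y are true and only z is offset. Next I push the cover along its guides.

Request:
step_arm(targets="-1 0 -0.02 0 0 0 0; -1 0.001 -0.04 0 0 0 0; -1 0.001 -0.06 0 0 0 0; -1 0.002 -0.08 0 0 0 0; -1 0.002 -0.1 0 0 0 0; -1 0.003 -0.12 0 0 0 0; -1 0.003 -0.14 0 0 0 0; -1 0.004 -0.16 0 0 0 0; -1 0.004 -0.18 0 0 0 0; -1 0.005 -0.2 0 0 0 0")

```text
clock: 8.03
eef_pos: [0.5722, -0.0409, 0.0726]
tool_rot: [0.698, 0.716, 0.0, -0.0]
ft_force: [0.1, 3.2, 0.7]
grip_width: -0.0004
grasp_force: 1.4
```

Request:
step_arm(targets="-1 0 -0.02 0 0 0 0; -1 0.001 -0.04 0 0 0 0; -1 0.001 -0.06 0 0 0 0; -1 0.002 -0.08 0 0 0 0; -1 0.002 -0.1 0 0 0 0; -1 0.003 -0.12 0 0 0 0; -1 0.003 -0.14 0 0 0 0; -1 0.004 -0.16 0 0 0 0; -1 0.004 -0.18 0 0 0 0; -1 0.005 -0.19 0 0 0 0")

```text
clock: 8.87
eef_pos: [0.5746, -0.1365, 0.0726]
tool_rot: [0.699, 0.716, -0.0, 0.0]
ft_force: [-0.4, 3.1, 2.6]
grip_width: -0.0001
grasp_force: 1.8
```

Request:
step_arm(targets="-1 0 -0.008 0 0 0 0; -1 0 -0.016 0 0 0 0; -1 0 -0.024 0 0 0 0; -1 0 -0.03 0 0 0 0")

```text
clock: 9.2
eef_pos: [0.5748, -0.15, 0.0726]
tool_rot: [0.698, 0.716, 0.0, -0.0]
ft_force: [-0.3, 3.5, 2.2]
grip_width: 0.0002
grasp_force: 1.7
```

Request:
step_arm(targets="-1 0 -0.004 0 0 0 0; -1 0 -0.008 0 0 0 0; -1 0 -0.012 0 0 0 0; -1 0 -0.014 0 0 0 0")

```text
clock: 9.53
eef_pos: [0.5749, -0.1569, 0.0726]
tool_rot: [0.698, 0.716, 0.0, 0.0]
ft_force: [0.1, 3.8, 0.9]
grip_width: 0.0002
grasp_force: 1.8
```

Request:
step_arm(targets="-1 0 -0.002 0 0 0 0; -1 0 -0.004 0 0 0 0; -1 0 -0.006 0 0 0 0")

```text
clock: 9.78
eef_pos: [0.5747, -0.1582, 0.0727]
tool_rot: [0.698, 0.716, 0.001, -0.001]
ft_force: [-0.2, 8.9, 3.4]
grip_width: 0.0001
grasp_force: 4.7
```

Request:
step_arm(targets="-1 0 -0.002 0 0 0 0; -1 0 -0.004 0 0 0 0; -1 0 -0.006 0 0 0 0")

```text
clock: 10.03
eef_pos: [0.5746, -0.158, 0.0727]
tool_rot: [0.697, 0.717, 0.003, -0.003]
ft_force: [-0.6, 16.3, 5.3]
grip_width: 0.0003
grasp_force: 8.4
```

The cover is at its stop: y stays at -0.158 while the force rises to 16 N, and that is the predicted stop. I'll back off, lift, and clear the view.

Request:
step_arm(targets="-1 0 0.04 0 0 0 0; -1 0 0.07 0 0 0 0; -1 0 0.07 0.07 0 0 0; -1 0 0.07 0.14 0 0 0; -1 0 0.07 0.22 0 0 0; -1 0 0.07 0.24 0 0 0; -1 -0.08 -0.01 0.24 0 0 0; -1 -0.16 -0.09 0.24 0 0 0; -1 -0.22 -0.17 0.24 0 0 0; -1 -0.22 -0.2 0.24 0 0 0")

```text
clock: 10.87
eef_pos: [0.4668, -0.2559, 0.1928]
tool_rot: [0.698, 0.717, -0.001, 0.0]
ft_force: [0.0, 0.1, 0.2]
grip_width: -0.0003
grasp_force: 0.0
```

Request:
step_arm(targets="-1 0 0 0 0 0 0; -1 0 0 0 0 0 0")

```text
clock: 11.03
eef_pos: [0.4676, -0.2577, 0.1927]
tool_rot: [0.7, 0.714, -0.001, 0.0]
ft_force: [0.8, -0.3, 1.0]
grip_width: 0.0002
grasp_force: 0.0
```

```bash
python3 - <<'E'
from h import *
a=snap('top','top7.png');b=snap('scene','s7.png');print(bot.get_obs()['eef_pos'])
c=cv2.resize(a[135:205,145:245,::-1],None,fx=6,fy=6,interpolation=cv2.INTER_CUBIC)[:300+120]
d=cv2.resize(b[145:205,240:360,::-1],(360,180),interpolation=cv2.INTER_CUBIC)
cv2.imwrite('pics/m7.png',np.vstack([c,cv2.copyMakeBorder(d,0,0,0,240,0)]))
E
```

```text
[ 0.46901734 -0.25546027  0.19253193]
```

View pics/m7.png

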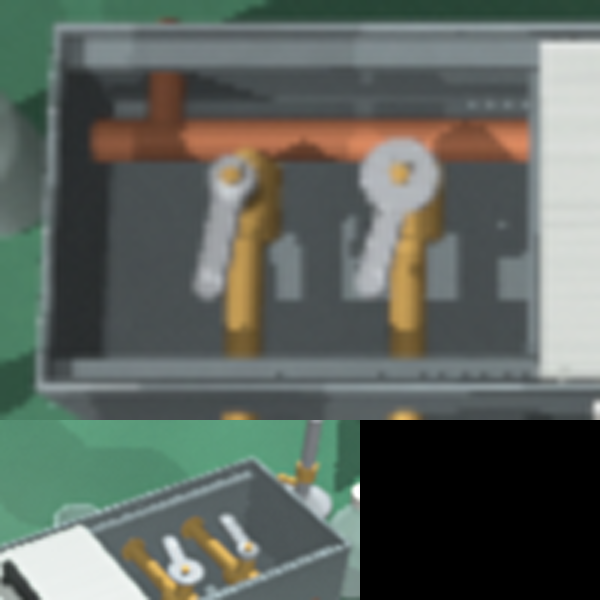

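The cover is open. The marked cock (with the disc) is at crop (400,175), with its tip at (370,285). The plain one is at (233,176), with its tip at (207,290).

```bash
python3 - <<'E'
from h import *
y=np.radians(1.4);R=np.array([[np.cos(y),-np.sin(y)],[np.sin(y),np.cos(y)]]);c=np.array([.572,-.061])
for n,p,z in(('mp',(400,175),.095),('mtip',(370,288),.092),('pp',(233,176),.092),('ptip',(206,293),.092)):
    w=ray('top',145+p[0]/6-.5,135+p[1]/6-.5,z)[:2]; print(n,np.round(w,4),'box',np.round(R.T@(w-c),4))
for q in([.02,.065],[.02,.147],[-.03,.035],[.0,.105]): print(q,c+R@np.array(q))
E
```

```text
mp [0.5923 0.0064] box [0.022  0.0669]
mtip [0.5365 0.0187] box [-0.0335  0.0806]
pp [0.5906 0.0878] box [0.0223 0.1483]
ptip [0.5322 0.0974] box [-0.0359  0.1593]
[0.02, 0.065] [0.59040594 0.00446924]
[0.02, 0.147] [0.5884025  0.08644476]
[-0.03, 0.035] [ 0.54115383 -0.02674341]
[0.0, 0.105] [0.56943462 0.04396866]
```

Request:
step_arm(targets="-1 0.05 0.08 0 0 0 0; -1 0.1 0.16 0 0 0 0; -1 0.13 0.24 0 0 0 0; -1 0.162 0.32 0 0 0 0; -1 0.162 0.4 0 0 0 0; -1 0.162 0.48 0 0 0 0; -1 0.162 0.48 0 0 0 0; -1 0.162 0.48 0 0 0 0; -1 0.162 0.48 0 0 0 0; -1 0.162 0.48 0 0 0 0")

```text
clock: 11.97
eef_pos: [0.5501, -0.0154, 0.1925]
tool_rot: [0.698, 0.716, -0.0, 0.0]
ft_force: [-0.3, 0.2, 0.2]
grip_width: 0.0004
grasp_force: 0.0
```

```bash
python3 - <<'E'
from h import *
for i in range(3):
    bot.camera('top'); print(bot.get_obs()['eef_pos'],bot.get_obs()['tool_rot'])
E
```

```text
[ 0.55004044 -0.01603187  0.19256458] [ 6.98417995e-01  7.15690030e-01 -2.15741545e-04  1.96226133e-04]
[ 0.55000326 -0.01640692  0.19258231] [ 6.98731116e-01  7.15384358e-01 -1.63850714e-04  1.46736101e-04]
[ 0.54999979 -0.01657955  0.19260337] [ 6.98890612e-01  7.15228557e-01 -1.03401301e-04  1.12233600e-04]
```

Request:
step_arm(targets="-1 0 0 -0.06 0 0 0; -1 0 0 -0.12 0 0 0; -1 0 0 -0.16 0 0 0; -1 0 0 -0.2 0 0 0; -1 0 0 -0.23 0 0 0; -1 0 0 -0.25 0 0 0; -1 0 0 -0.27 0 0 0; -1 0 0 -0.28 0 0 0; -1 0 0 -0.28 0 0 0")

```text
clock: 12.87
eef_pos: [0.5494, -0.0157, 0.0518]
tool_rot: [0.698, 0.716, -0.001, -0.001]
ft_force: [-0.5, -0.6, -0.3]
grip_width: 0.0001
grasp_force: 0.0
```

Request:
step_arm(targets="-1 0 0 -0.01 0 0 0; -1 0 0 -0.02 0 0 0; -1 0 0 -0.03 0 0 0; -1 0 0 -0.038 0 0 0; -1 0 0 -0.038 0 0 0")

```text
clock: 13.28
eef_pos: [0.5493, -0.0151, 0.0327]
tool_rot: [0.698, 0.716, -0.001, -0.001]
ft_force: [0.1, 0.9, 0.5]
grip_width: 0.0001
grasp_force: 0.0
```

Request:
step_arm(targets="-1 -0.004 0.01 0 0 0 0; -1 -0.008 0.02 0 0 0 0; -1 -0.012 0.03 0 0 0 0; -1 -0.012 0.042 0 0 0 0; -1 -0.012 0.054 0 0 0 0; -1 -0.012 0.064 0 0 0 0")

```text
clock: 13.78
eef_pos: [0.5442, 0.0157, 0.0341]
tool_rot: [0.698, 0.716, -0.001, 0.002]
ft_force: [0.2, -5.4, 0.8]
grip_width: 0.0001
grasp_force: 2.3
```

Request:
step_arm(targets="-1 0.005 0.012 0 0 0 0; -1 0.01 0.024 0 0 0 0; -1 0.016 0.036 0 0 0 0; -1 0.024 0.044 0 0 0 0; -1 0.033 0.052 0 0 0 0; -1 0.042 0.058 0 0 0 0; -1 0.042 0.058 0 0 0 0")

```text
clock: 14.37
eef_pos: [0.5654, 0.0466, 0.0334]
tool_rot: [0.698, 0.716, 0.0, -0.0]
ft_force: [-1.4, -1.4, -0.7]
grip_width: -0.0002
grasp_force: 0.8
```

Next I close the last part, pushing in +x until the force shows the stop.

Request:
step_arm(targets="-1 0.004 0 0 0 0 0; -1 0.008 0 0 0 0 0; -1 0.012 0 0 0 0 0")

```text
clock: 14.62
eef_pos: [0.5701, 0.0474, 0.0333]
tool_rot: [0.698, 0.716, 0.0, -0.002]
ft_force: [-4.5, 3.1, 1.1]
grip_width: 0.0004
grasp_force: 2.2
```

Request:
step_arm(targets="-1 0.003 0 0 0 0 0; -1 0.006 0 0 0 0 0; -1 0.006 0 0 0 0 0")

```text
clock: 14.87
eef_pos: [0.5712, 0.0475, 0.0332]
tool_rot: [0.698, 0.716, -0.001, -0.003]
ft_force: [-8.7, 3.4, 3.8]
grip_width: 0.0
grasp_force: 4.4
```

Request:
step_arm(targets="-1 0.004 0 0 0 0 0; -1 0.008 0 0 0 0 0; -1 0.008 0 0 0 0 0")

```text
clock: 15.12
eef_pos: [0.5713, 0.0476, 0.033]
tool_rot: [0.698, 0.716, -0.003, -0.006]
ft_force: [-18.2, 3.8, 11.2]
grip_width: -0.0003
grasp_force: 8.9
```

The lever is at its stop: x stays at 0.571 while the force rises to 18 N. I'll back off, lift and move clear.

Request:
step_arm(targets="-1 -0.02 -0.004 0 0 0 0; -1 -0.036 -0.008 0 0 0 0; -1 -0.036 -0.008 0 0 0 0; -1 -0.036 -0.008 0.06 0 0 0; -1 -0.036 -0.008 0.12 0 0 0; -1 -0.036 -0.008 0.2 0 0 0; -1 -0.036 -0.008 0.28 0 0 0; -1 -0.036 -0.008 0.36 0 0 0; -1 -0.036 -0.008 0.36 0 0 0")

```text
clock: 15.87
eef_pos: [0.5661, 0.0421, 0.2237]
tool_rot: [0.698, 0.716, 0.007, 0.006]
ft_force: [0.8, 0.5, 0.5]
grip_width: -0.0001
grasp_force: 0.0
```

Request:
step_arm(targets="-1 -0.06 -0.08 0 0 0 0; -1 -0.1 -0.16 0 0 0 0; -1 -0.14 -0.24 0 0 0 0; -1 -0.18 -0.32 0 0 0 0; -1 -0.22 -0.4 0 0 0 0; -1 -0.22 -0.48 0 0 0 0; -1 -0.22 -0.5 0 0 0 0; -1 -0.22 -0.5 0 0 0 0; -1 -0.22 -0.5 0 0 0 0; -1 -0.22 -0.5 0 0 0 0")

```text
clock: 16.7
eef_pos: [0.4505, -0.2083, 0.2137]
tool_rot: [0.698, 0.716, 0.0, 0.0]
ft_force: [0.2, -0.1, -0.2]
grip_width: -0.0002
grasp_force: 0.0
```

```bash
python3 - <<'E'
from h import *
a=snap('top','top8.png');b=snap('scene','s8.png');o=bot.get_obs();print(o['clock'],o['eef_pos'],o['ft_force'])
c=cv2.resize(a[135:205,145:245,::-1],None,fx=5,fy=5,interpolation=cv2.INTER_CUBIC)
d=cv2.resize(a[110:230,110:330,::-1],(440,240),interpolation=cv2.INTER_CUBIC)
e=cv2.resize(b[140:220,200:360,::-1],(300,150))
bot_=np.zeros((240,800,3),np.uint8);bot_[:,:440]=d;bot_[:150,450:750]=e
cv2.imwrite('pics/m8.png',np.vstack([cv2.copyMakeBorder(c,0,0,0,300,0),bot_]))
E
```

```text
16.8 [ 0.45056903 -0.20737018  0.21363995] [ 0.04227783  0.39073003 -0.87637565]
```

View pics/m8.png

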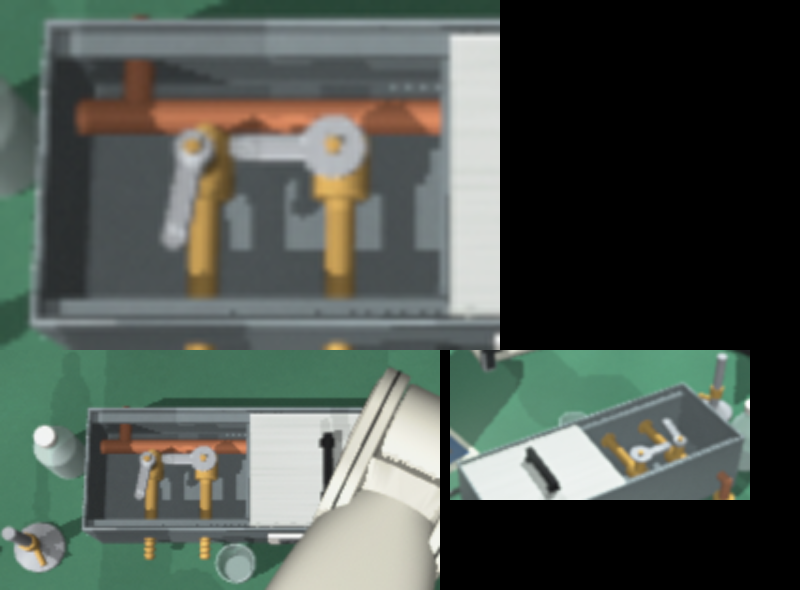

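The marked lever lies along +y, from its disc at (335,145) to its tip at (232,147). The plain lever's tip is at (173,240), the same place as before, the cover's edge has not moved, and the arm is clear.

```bash
python3 -c "
from workcell import bot
print(bot.job_done())"
```

```text
the job is handed in; nothing more can be done
None
```

I handed the job in at about 17 s: the cover is open against its end stop, the marked cock is shut square across its pipe, the plain cock is unmoved and the arm is clear; however, I viewed 11 pictures, one over the limit of 10, and found the real fingertips about 40 mm higher than the reported TCP, which I allowed for.

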